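# Draw the drawer front off the cabinet back and rack it

## Robot

A 7-joint arm with a two-finger parallel gripper is mounted at the origin on the work surface. World frame = base frame: x ahead of the robot, y to its left, z up, the work surface at z = 0. Lengths are in m, angles in rad, forces in N, time in s.
With the tool pointing down it reaches from about 0.4 to 0.875 m from the base axis. Payload 19.3 kg.
Tool frame: the origin (TCP) lies at the very end of the fingers, on their centre line; the grasp point (between the pads) lies bot.pinch_z behind it (bot.pinch_z is the distance from the TCP to the grasp point, in m); z points along the fingers, y is the line along which they close (so a half turn about z gives the same grasp; the last joint's range is limited). The gripper opens to 85 mm and grips with 20 to 120 N. Pads are 22 mm wide; open, the fingers measure 114 mm over their backs; the gripper's body (76 mm by 85 mm) begins 54 mm behind the grasp point. The pads swing forward as they close: fully open they stand 13 mm farther back than shut.
Start: joints at [-1.354, 0.521, -0.036, 1.599, 0.021, 1.021, -0.113], TCP at [0.177, 0.599, 0.206] pointing down, gripper open.
Joint ranges: [-2.91, 2.91], [-0.3, 2.13], [-1.5, 1.42], [0.17, 2.43], [-1.26, 4.41], [0.16, 1.93], [-2.52, 2.52]. Speed limits (rad/s): [1.89, 1.89, 2.39, 2.39, 3.01, 3.01, 3.01].

## Interface

Orientations are given as [roll, pitch, yaw] about the fixed x, y, z axes, in that order (R = Rz(yaw) Ry(pitch) Rx(roll)).
In Python, from workcell import bot, grab_frame, ticket gives the robot as it stands.
- The arm moves only by the tool arm_command, never from a script. Its argument "commands" is a list of rows, each a list of 3 entries, a list of its own where there are three numbers: the shift along the world's x, y, z in mm, then the turn about the world's z in rad, then the gripper command: -1 is fully open, 1 is shut, values between are in proportion. In form: [[[tx, ty, tz], roll, fingers], ...]. A call has 1 to 20 rows; each row shifts and turns the commanded pose from where the row before left it; what a row does not reach is not made up. A row lasts 1/10 s, in which the tool goes at most 50 mm and 8.59 degrees, less where a joint would pass 70% of its speed; a pose out of reach is approached as far as the arm can. A call with a gripper value outside its range is refused whole. The fingers move at their own pace and stop on an object; "newtons" is the grip in N (left out, the last holds). Time passes only in rows, so rows that do not move let the fingers close. It gives the time, the measured TCP pose, the force, the opening and the grip force at its end, in the units of the state.
- bot.observe(): the state, without advancing time (a new reading comes with each control period).
- grab_frame(name): name is "scene" or "top" or "wrist"; returns a dict with "image" (420x560x3 uint8, red, green, blue), "vertical_fov" (degrees; the focal length in pixels is half the picture's height over the tangent of half this angle, whatever the lens; pixels are square), "cx", "cy" (the principal point, pixels), "k1" (the pictures are not rectified: a ray, as slopes to the right and down, at radius r is drawn at 1 + k1 r^2 times it, then the intrinsics apply), "R" (3x3) and "t" (3): a world point X has camera coordinates R X + t. Camera axes: x right, y down, z forward; pixel columns grow to the right and rows downward; lengths in m; the calibration is good to about 2 mm. A picture is of the moment at which its call begins. There is no depth.
- ticket.job_done(): hands the job in; it is judged then, once.
The state is a dict: "clock": time; "qpos": joint angles; "qd": joint speeds; "joint_efforts": joint torques, N m; "position": TCP position; "tool_rot": TCP orientation; "force": force on the tool from outside, world axes, zero at the start; "moment": the same for the moment, N m; "grip_width": finger opening in m; "finger_force": force on a finger pad.
Only numpy, scipy, OpenCV 4.12 (cv2) and the standard library are available. Lean on these libraries where they do the work, as an engineer would, in place of code of your own. Each camera call takes 0.05 s, during which the arm holds its last target. There are 200 camera calls.

## Task

Put the white drawer front that lies on the upturned cabinet away in the bamboo rack: draw it flat towards the robot until it sticks out well over the cabinet's near edge, pinch that edge and lift it off, leaning only lightly on the cabinet's thin back. Then lower it on edge, not dropping it, into one of the rack's empty slots until it stands on the rails between the dowels, let go, and leave everything else where it lies.

Things in the scene. Friction and masses are not known exactly. Their poses are not given: they have to be found in the camera images.
- front: Drawer front to put away: loose white laminate board, 150 mm (x) by 180 mm (y) by 10 mm thick (z), 0.13 to 0.26 kg, wood banding on the two 180 mm edges, dark screw-hole marks on top. Starts flat on the cabinet, its near edge 20 to 55 mm in from the cabinet's, turned up to 0.2 rad. Origin: centre of its underside; z is the board's normal (up at the start), -x points to its long edge nearest the robot.
- front_center (a point): The centre of the drawer front's volume, 5 mm above its underside.
- front_near (a point): The middle of the drawer front's long edge that faces the robot at the start, at half thickness (75 mm from the centre along the board's -x). A slanted hand should pinch the overhang lightly at first (about 25 N): a hard squeeze across the slant squirts the board back. As it is lifted, the board swings down into line with the fingers; then it can be gripped harder.
- cabinet: Shallow wall cabinet lying face down, fixed: a closed box 300 mm (x) by 440 mm (y), white sides, flat brown hardboard back uppermost, 110 mm above the counter. Origin: centre of its footprint; -x is its near side, an upright face. The board slides on the hardboard with a friction of about 0.3; a fingertip pressed on it with 5 to 15 N carries it along.
- cabinet_edge (a point): The middle of the cabinet's near top edge (150 mm from the cabinet's origin along its -x, 110 mm up).
- rack: Bamboo plate rack, fixed: two rails along its x at y = -55 and +55 mm, 18 mm wide, tops 30 mm above the counter; on each a row of six upright round-topped dowels, 10 mm thick, tops 115 mm above the counter, at x = -90, -54, -18, 18, 54, 90 mm. Origin: centre of its footprint on the counter. A board stands across the rails, its face towards the rack's x.
- rack_slot (a point): The foot of the rack's middle slot: above the rack's origin, at the height of the rail tops (30 mm). Five slots, each 26 mm clear between neighbouring dowels, lie at x = -72, -36, 0, 36, 72 mm in the rack's frame; those at -72, -36 and 0 mm are empty, those at 36 and 72 mm hold stored drawer sides.
- side_a: A stored drawer side, white board 12 mm thick (x) by 170 mm (y) by 85 mm high, standing loose in the rack slot at x = 36 mm. Origin: centre of its underside.
- side_b: The same, in the rack slot at x = 72 mm.
- tape: Stainless measuring tape standing on the cabinet's back near its right (-y) end, 66 mm (x) by 40 by 62 mm high. Origin: centre of its underside. Leave alone.
- hexset: Folding hex key set lying on the cabinet's back near its left (+y) end, 105 mm long (its x), 30 mm wide, 26 mm high. Origin: centre of its underside. Leave alone.
- clamp: Orange plastic one-hand clamp lying on the counter, about 175 by 115 mm, 24 mm high. Leave alone.
- tray: Bamboo tray of wooden dowels on the counter, 130 by 190 mm, 28 mm high. Leave alone.
- caps: Small blue dish with four white cam caps, 90 mm across, 18 mm high. Leave alone.
- mug: White mug on the counter, 80 mm across, 90 mm high. Leave alone.
Mind the look-alikes: they are no part of the job. What is shaped like the front but yellow is not meant.

How it is judged:
On the way, in this order (a step that is already met when the one before it is completed fails the run):
1. the drawer front lies flat on the cabinet with the middle of its near edge at least 20 mm out over the cabinet's near edge (x of front_near in the frame of cabinet below -0.17 m and angle between front's own z axis and vertical below 0.1 rad and height (world z) of front_center below 0.125 m), for 0.2 s.
2. the drawer front is held in the fingers, lifted clear of the cabinet (height (world z) of front_center above 0.17 m and contact force between the fingers and front above 1 N and contact force between front and cabinet below 0.05 N), for 0.2 s.
3. the drawer front, still held, is lowered on edge between the dowels to within about 25 mm of the rails (z of front_center in the frame of rack below 0.131 m and horizontal distance between front_center and rack below 0.12 m and angle between the z axis of front and the x axis of rack, either way round below 0.3 rad and contact force between the fingers and front above 1 N), for 0.1 s.
At the end, for the whole second after the job is handed in: The drawer front stands on edge, let go and at rest, in one of the three empty slots, its foot on both rails (centre 95 to 126 mm above the counter), within about 16 degrees of upright and square to the slot (leaning on the dowels is fine), its centre within 30 mm of the slot's middle (angle between the z axis of front and the x axis of rack, either way round below 0.28 rad and x of front_center in the frame of rack between -0.09 and 0.018 m and y of front_center in the frame of rack between -0.03 and 0.03 m and z of front_center in the frame of rack between 0.095 and 0.126 m and contact force between the fingers and front below 0.05 N and linear speed of front below 0.02 m/s); the robot touches nothing.
It fails at once if the drawer front falls to the counter (height (world z) of front_center below 0.06 m).
It fails at once if the cabinet's thin back is pressed with more than 50 N (contact force between any of front, the fingers and cabinet above 50 N).
It fails at once if a bystander is pushed more than 25 mm (distance of any of tape, hexset, clamp, tray, caps, mug, side_a, side_b from where it was at the start of the episode above 0.025 m).
It also fails if it takes over 72 s, if anything falls off the work surface, if the arm or the gripper's body presses on something with over 40 N, if the wrist force passes 120 N, or if a joint passes its speed limit or range.

## Working session

There is one attempt and no reset: what is moved stays moved. The work goes in short steps, Python scripts to look and compute and a tool call to move; the robot and the scene stay as the last step left them, time stands still between calls to the robot, and variables do not carry over. Pictures are saved under pics/ and viewed, at most 10 in all, crops included, and the job is handed in when it is done.

Besides the shell and the picture viewer there is one more tool, called after "Call:" as name(argument=value, ...) on one line, values as JSON. arm_command: Moves the arm, as the interface text tells. Its arguments: {"type":"object","properties":{"commands":{"type":"array"},"newtons":{"type":"number"}},"required":["commands"]}

```bash
mkdir -p pics; cat > h.py <<'E'
import numpy as np, cv2, pickle
from workcell import bot, grab_frame, ticket
def snap(name, fn):
    f=grab_frame(name); pickle.dump(f,open(f'pics/{fn}.pkl','wb'))
    cv2.imwrite(f'pics/{fn}.png', f['image'][:,:,::-1]); return f
def load(fn): return pickle.load(open(f'pics/{fn}.pkl','rb'))
def K(f):
    F=210/np.tan(np.radians(f['vertical_fov'])/2)
    return F
def unproj(f,uv,z):
    F=K(f); d=np.array([(uv[0]-f['cx'])/F,(uv[1]-f['cy'])/F]); s=d.copy()
    for _ in range(30): s=d/(1+f['k1']*(s@s))
    R=np.array(f['R']);t=np.array(f['t']); C=-R.T@t; r=R.T@np.r_[s,1]
    return C+r*(z-C[2])/r[2]
def proj(f,X):
    c=np.array(f['R'])@np.array(X)+np.array(f['t']); s=c[:2]/c[2]; s=s*(1+f['k1']*(s@s))
    return s*K(f)+[f['cx'],f['cy']]
E
python3 - <<'E'
from h import *
a=snap('top','top0');b=snap('scene','scene0')
cv2.imwrite('pics/both.png',cv2.resize(np.hstack([a['image'],b['image']])[:,:,::-1],(800,300)))
cv2.imwrite('pics/topbig.png',cv2.resize(a['image'][:,:,::-1],(800,600),interpolation=cv2.INTER_CUBIC))
cv2.imwrite('pics/scenebig.png',cv2.resize(b['image'][:,:,::-1],(800,600),interpolation=cv2.INTER_CUBIC))
for f in(a,b): print(K(f),f['cx'],f['cy'],f['k1'],-np.array(f['R']).T@f['t'])
o=bot.observe();print(o,bot.pinch_z)
E
```

```text
465.3183472491959 286.1358985645128 209.7163110297387 -0.08833987671714487 [ 0.31658342 -0.00851359  1.38817711]
498.78211364631943 277.5787761669468 215.88698364790454 -0.17463649254654143 [1.11279938 0.81702735 0.78725588]
{'clock': 0.1, 'qpos': array([-1.35419491,  0.52194415, -0.03631698,  1.59992132,  0.02119892,
        1.02114788, -0.11279416]), 'qd': array([ 1.39831446e-03, -2.69137820e-05,  1.02637572e-03, -6.76658413e-04,
       -4.12883330e-04, -9.19698694e-04, -5.95344457e-04]), 'joint_efforts': array([ 6.12417600e-03, -9.28498077e+01,  1.98547594e+00, -3.70527112e+01,
        1.83458102e-02,  5.46614770e-03, -6.15369430e-06]), 'position': array([0.17675099, 0.59914343, 0.20520045]), 'tool_rot': array([-3.14055982e+00,  7.79604205e-05,  2.85477599e+00]), 'force': array([ 0.25112429, -0.69145105,  0.51983878]), 'moment': array([-0.00599324,  0.0217915 ,  0.002986  ]), 'finger_force': 0.0, 'grip_width': 0.08534991394634762} 0.0187
```

View pics/topbig.png

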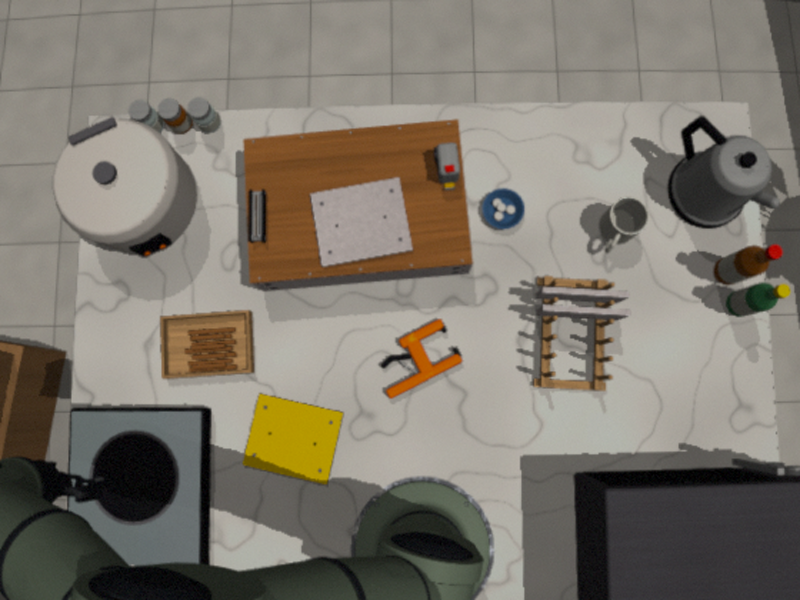

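View pics/scenebig.png

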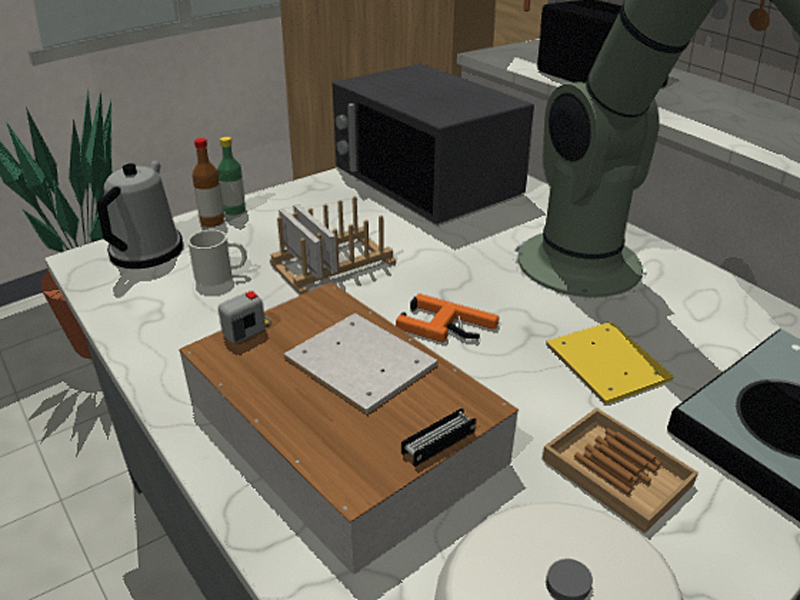

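Top view (800 px): the white front is at about (361,222) on the brown cabinet, and the yellow look-alike is at (294,438) on the counter. Only the white one fits, because it is on the cabinet with hole marks. The rack is at (572,333). Its stored sides sit at the far end, y≈297 and 310, with the empty slots nearer. I'll confirm with enlarged crops.

```bash
python3 - <<'E'
from h import *
a=load('top0')
im=a['image'][:,:,::-1]
c1=cv2.resize(im[75:210,165:340],None,fx=4.5,fy=4.4,interpolation=cv2.INTER_CUBIC)  
c2=cv2.resize(im[185:285,340:460],None,fx=6,fy=6,interpolation=cv2.INTER_CUBIC)
cv2.imwrite('pics/c1.png',cv2.resize(im[75:210,165:340],None,fx=4.4,fy=4.4,interpolation=cv2.INTER_CUBIC))
cv2.imwrite('pics/c2.png',c2)
E
```

```text
(no output)
```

View pics/c1.png

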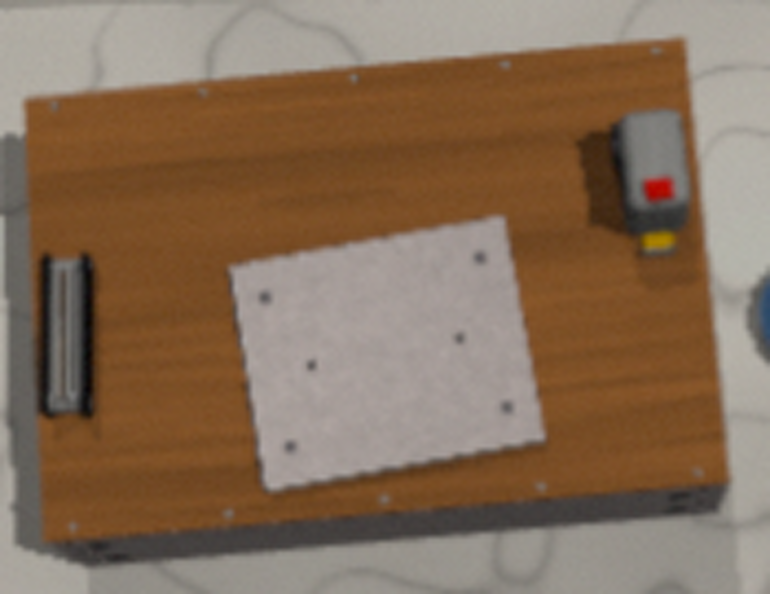

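View pics/c2.png

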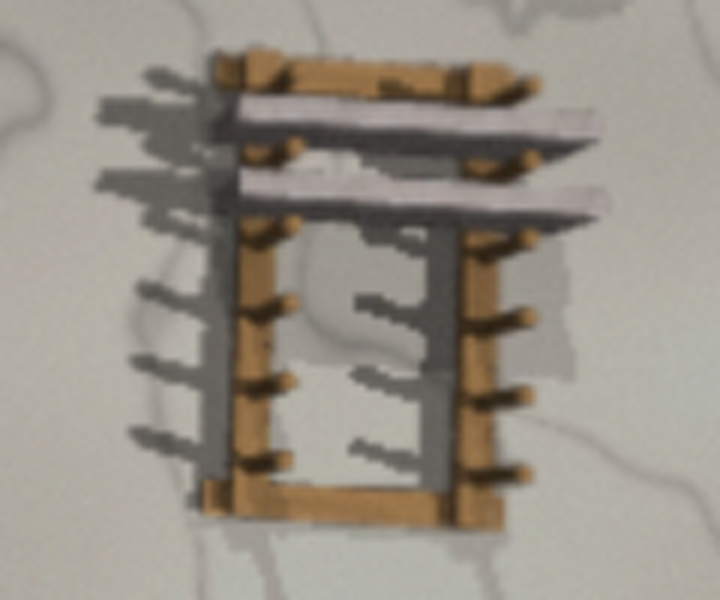

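The crops confirm the white front with its dark marks: corners (230,266), (503,215), (545,439), (266,491) in the first crop. They also show the dowel tops, left row (294,146)…(285,459) and right row (534,85)…(524,473) in the second.

```bash
python3 - <<'E'
from h import *
np.set_printoptions(precision=4,suppress=True)
a=load('top0')
P=lambda l,s,o,z: np.array([unproj(a,((u+.5)/s-.5+o[0],(v+.5)/s-.5+o[1]),z) for u,v in l])[:,:2]
def fit(m,w):
    m=np.array(m);mc=m.mean(0);wc=w.mean(0);U,S,V=np.linalg.svd((m-mc).T@(w-wc));R=V.T@np.diag([1,np.linalg.det(V.T@U.T)])@U.T
    t=wc-R@mc;print('t',t,'yaw',np.arctan2(R[1,0],R[0,0]),'res mm',(1e3*((m@R.T+t)-w)).round(1).tolist());return R,t
cab=P([(27,99),(685,39),(727,484),(42,543)],4.4,(165,75),.11)
Rc,tc=fit([(.15,.22),(.15,-.22),(-.15,-.22),(-.15,.22)],cab)
fr=P([(230,266),(503,215),(545,439),(266,491)],4.4,(165,75),.12)
Rf,tf=fit([(.075,.09),(.075,-.09),(-.075,-.09),(-.075,.09)],fr)
xs=[54,18,-18,-54,-90]
d=P([(294,146),(293,225),(290,302),(289,381),(285,459),(534,158),(530,239),(530,316),(526,395),(524,473)],6,(340,185),.115)
Rr,tr=fit([(x/1e3,.055) for x in xs]+[(x/1e3,-.055) for x in xs],d)
near=Rf@[-.075,0]+tf; print('near',near,'in cab',Rc.T@(near-tc), 'cabedge',Rc@[-.15,0]+tc,'cab -x',-Rc[:,0])
for x in(-.072,-.036,0): print('slot',x,Rr@[x,0]+tr)
tp=P([(658,188)],4.4,(165,75),.172);print('tape',tp)
hx=P([(65,335)],4.4,(165,75),.136);print('hex',hx)
# tray/clamp extents
print('clamp',P([(384,390),(462,360),(440,320),(380,360)],800/560,(0,0),.02))
print('tray',P([(160,315),(252,312),(253,376),(165,380)],800/560,(0,0),.028))
E
```

```text
t [0.6979 0.1224] yaw 0.06798391658372517 res mm [[0.6, 2.1], [-0.4, -0.4], [-0.6, -1.5], [0.4, -0.1]]
t [0.6515 0.1102] yaw 0.16864403525658409 res mm [[-0.0, 0.6], [-0.1, -0.3], [-0.0, -0.4], [0.2, 0.1]]
t [ 0.434  -0.3174] yaw -0.0742864226698071 res mm [[-0.1, -0.6], [0.6, 0.1], [0.0, -0.1], [0.2, 0.7], [-0.4, 0.2], [-1.0, 0.8], [0.6, -0.4], [0.1, 0.4], [0.3, -0.6], [-0.3, -0.5]]
near [0.5775 0.0976] in cab [-0.1218 -0.0166] cabedge [0.5483 0.1122] cab -x [-0.9977 -0.0679]
slot -0.072 [ 0.3622 -0.3121]
slot -0.036 [ 0.3981 -0.3148]
slot 0 [ 0.434  -0.3174]
tape [[ 0.7389 -0.0635]]
hex [[0.6624 0.3133]]
clamp [[ 0.322   0.0724]
 [ 0.3811 -0.0883]
 [ 0.4643 -0.0447]
 [ 0.3834  0.0801]]
tray [[0.4821 0.5431]
 [0.4857 0.3461]
 [0.3531 0.3416]
 [0.346  0.5276]]
```

Measurements are consistent: residuals are 2 mm or less, and the front sits 28 mm in from the cabinet's edge, turned 0.10 rad to it. The hand only turns about the vertical, so it can't slant. The plan:

1. Press the board with two spread fingertips, draw it out about 60 mm and square it.
2. Use the fingers as a stop in front of its near edge and tip it over the cabinet edge, so it leans on edge against the cabinet.
3. Pinch its upper edge from above.

First I move over the board.

Call:
arm_command(commands=[[[0,0,40],0,-0.2],[[0,0,40],0,-0.2],[[25,-24,0],0.023,-0.2],[[25,-24,0],0.023,-0.2],[[25,-24,0],0.023,-0.2],[[25,-24,0],0.023,-0.2],[[25,-24,0],0.023,-0.2],[[25,-24,0],0.023,-0.2],[[25,-24,0],0.023,-0.2],[[25,-24,0],0.023,-0.2],[[25,-24,0],0.023,-0.2],[[25,-24,0],0.023,-0.2]], newtons=25)

```text
clock: 1.3
position: [0.4276, 0.3582, 0.2855]
tool_rot: [-3.141, -0.0, 3.086]
force: [0.5, 0.6, -0.6]
grip_width: 0.0511
finger_force: 0.0
```

Call:
arm_command(commands=[[[25,-24,0],0.023,-0.2],[[25,-24,0],0.023,-0.2],[[25,-24,0],0.023,-0.2],[[25,-24,0],0.023,-0.2],[[25,-24,0],0.023,-0.2],[[25,-24,0],0.023,-0.2],[[25,-24,0],0.023,-0.2],[[25,-24,0],0.023,-0.2],[[25,-24,0],0.023,-0.2],[[25,-24,0],0.023,-0.2],[[0,0,-40],0,-0.2],[[0,0,-40],0,-0.2],[[0,0,-30],0,-0.2],[[0,0,0],0,-0.2]])

```text
clock: 2.7
position: [0.6745, 0.1191, 0.1713]
tool_rot: [-3.141, -0.007, -2.968]
force: [-0.6, 0.1, 0.6]
grip_width: 0.0515
finger_force: 0.0
```

```bash
python3 - <<'E'
from h import *
o=bot.observe();print(o)
E
```

```text
{'clock': 2.7, 'qpos': array([-0.30481299,  0.65836938,  0.07182436,  1.45395039, -0.05111794,
        1.03817915,  1.52239247]), 'qd': array([-0.00425102, -0.06020115,  0.00999581, -0.07695955,  0.00105304,
        0.07165283, -0.00081713]), 'joint_efforts': array([ 7.82613661e-01, -1.04591625e+02,  5.46935678e+00, -3.62731898e+01,
        2.57642608e-02, -1.89917363e+00,  2.92914285e-02]), 'position': array([0.67448274, 0.119055  , 0.17129985]), 'tool_rot': array([-3.14117694, -0.00706715, -2.96831943]), 'force': array([-0.56820839,  0.051008  ,  0.56368174]), 'moment': array([0.04872129, 0.0156998 , 0.01675171]), 'finger_force': 0.0, 'grip_width': 0.051520671234452725}
```

Call:
arm_command(commands=[[[0,0,-20],0,-0.2],[[0,0,-20],0,-0.2],[[0,0,-5],0,-0.2],[[0,0,0],0,-0.2],[[0,0,0],0,-0.2]])

```text
clock: 3.2
position: [0.6776, 0.1196, 0.1323]
tool_rot: [3.142, 0.002, -2.968]
force: [0.2, 0.3, -0.2]
grip_width: 0.0515
finger_force: 0.0
```

Call:
arm_command(commands=[[[0,0,-3],0,-0.2],[[0,0,0],0,-0.2]])

```text
clock: 3.4
position: [0.677, 0.1195, 0.1281]
tool_rot: [3.142, 0.001, -2.968]
force: [0.1, -0.0, 0.1]
grip_width: 0.0511
finger_force: 0.0
```

Call:
arm_command(commands=[[[0,0,-3],0,-0.2],[[0,0,-3],0,-0.2],[[0,0,0],0,-0.2]])

```text
clock: 3.7
position: [0.6765, 0.1194, 0.1211]
tool_rot: [-3.142, -0.001, -2.968]
force: [-0.3, -0.3, 0.1]
grip_width: 0.051
finger_force: 0.0
```

Call:
arm_command(commands=[[[0,0,-2],0,-0.2],[[0,0,0],0,-0.2]])

```text
clock: 3.9
position: [0.6767, 0.1194, 0.1194]
tool_rot: [-3.142, -0.0, -2.968]
force: [0.0, 0.2, -1.0]
grip_width: 0.051
finger_force: 0.0
```

Call:
arm_command(commands=[[[0,0,-2],0,-0.2],[[0,0,0],0,-0.2]])

```text
clock: 4.1
position: [0.6767, 0.1195, 0.1174]
tool_rot: [3.142, -0.0, -2.968]
force: [0.5, -0.1, 0.3]
grip_width: 0.0515
finger_force: 0.0
```

Call:
arm_command(commands=[[[0,0,-1],0,-0.2],[[0,0,0],0,-0.2]])

```text
clock: 4.3
position: [0.6768, 0.1194, 0.1166]
tool_rot: [-3.142, -0.0, -2.968]
force: [0.2, -0.5, 0.6]
grip_width: 0.0512
finger_force: 0.0
```

Call:
arm_command(commands=[[[0,0,-1],0,-0.2],[[0,0,0],0,-0.2]])

```text
clock: 4.5
position: [0.6768, 0.1194, 0.1156]
tool_rot: [-3.142, -0.0, -2.968]
force: [0.9, 0.8, -0.3]
grip_width: 0.0513
finger_force: 0.0
```

Call:
arm_command(commands=[[[0,0,-1],0,-0.2],[[0,0,0],0,-0.2]])

```text
clock: 4.7
position: [0.6768, 0.1195, 0.1146]
tool_rot: [3.142, -0.0, -2.968]
force: [-0.1, -0.3, 0.5]
grip_width: 0.0511
finger_force: 0.0
```

Call:
arm_command(commands=[[[0,0,-1],0,-0.2],[[0,0,0],0,-0.2]])

```text
clock: 4.9
position: [0.6768, 0.1195, 0.1136]
tool_rot: [-3.142, -0.0, -2.968]
force: [0.6, -0.2, -0.5]
grip_width: 0.051
finger_force: 0.0
```

Call:
arm_command(commands=[[[0,0,-1],0,-0.2],[[0,0,0],0,-0.2]])

```text
clock: 5.1
position: [0.6767, 0.1194, 0.1126]
tool_rot: [-3.142, -0.0, -2.968]
force: [-0.0, -0.1, 0.3]
grip_width: 0.0515
finger_force: 0.0
```

Call:
arm_command(commands=[[[0,0,-1],0,-0.2],[[0,0,0],0,-0.2]])

```text
clock: 5.3
position: [0.6768, 0.1194, 0.1116]
tool_rot: [-3.142, -0.0, -2.968]
force: [-0.0, -1.0, -0.6]
grip_width: 0.051
finger_force: 0.0
```

Call:
arm_command(commands=[[[0,0,-1],0,-0.2],[[0,0,0],0,-0.2]])

```text
clock: 5.5
position: [0.6768, 0.1194, 0.1105]
tool_rot: [-3.142, -0.0, -2.968]
force: [1.0, 0.1, -0.4]
grip_width: 0.051
finger_force: 0.0
```

Call:
arm_command(commands=[[[0,0,-1],0,-0.2],[[0,0,0],0,-0.2]])

```text
clock: 5.7
position: [0.6768, 0.1195, 0.1096]
tool_rot: [-3.142, -0.0, -2.968]
force: [-0.9, 0.3, 0.4]
grip_width: 0.0511
finger_force: 0.0
```

```bash
python3 - <<'E'
from h import *
b=snap('scene','s1')
cv2.imwrite('pics/s1c.png',cv2.resize(b['image'][150:390,100:420,::-1],(800,600),interpolation=cv2.INTER_CUBIC))
E
```

```text
(no output)
```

View pics/s1c.png

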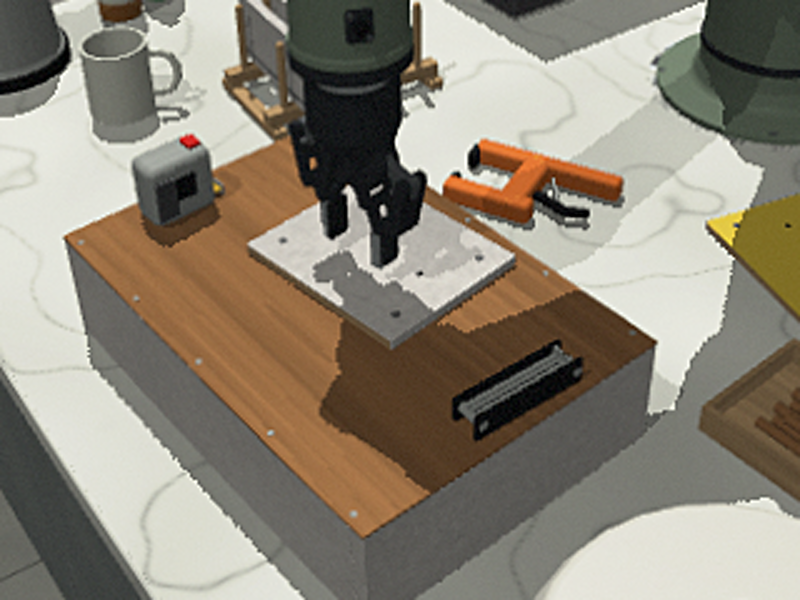

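The fingertips, at crop pixels (335,233) and (382,262), are just about on the board, over its middle. I continue down gently.

Call:
arm_command(commands=[[[0,0,-1],0,-0.2],[[0,0,0],0,-0.2]])

```text
clock: 5.95
position: [0.6767, 0.1195, 0.1086]
tool_rot: [-3.142, -0.0, -2.968]
force: [-0.4, 0.6, 0.7]
grip_width: 0.0512
finger_force: 0.0
```

Call:
arm_command(commands=[[[0,0,-1],0,-0.2],[[0,0,0],0,-0.2]])

```text
clock: 6.15
position: [0.6768, 0.1194, 0.1076]
tool_rot: [-3.142, -0.0, -2.968]
force: [0.1, -0.2, 0.0]
grip_width: 0.0512
finger_force: 0.0
```

Call:
arm_command(commands=[[[0,0,-1],0,-0.2],[[0,0,0],0,-0.2]])

```text
clock: 6.35
position: [0.6768, 0.1194, 0.1065]
tool_rot: [-3.142, -0.0, -2.968]
force: [-0.2, -0.5, 0.6]
grip_width: 0.0513
finger_force: 0.0
```

Call:
arm_command(commands=[[[0,0,-1],0,-0.2],[[0,0,0],0,-0.2]])

```text
clock: 6.55
position: [0.6767, 0.1194, 0.1056]
tool_rot: [-3.142, -0.0, -2.968]
force: [0.2, -0.2, -0.3]
grip_width: 0.0512
finger_force: 0.0
```

Call:
arm_command(commands=[[[0,0,-1],0,-0.2],[[0,0,0],0,-0.2]])

```text
clock: 6.75
position: [0.6768, 0.1194, 0.1045]
tool_rot: [-3.142, -0.0, -2.968]
force: [0.3, -0.6, 0.6]
grip_width: 0.0513
finger_force: 0.0
```

Call:
arm_command(commands=[[[0,0,-1],0,-0.2],[[0,0,0],0,-0.2]])

```text
clock: 6.95
position: [0.6767, 0.1194, 0.1036]
tool_rot: [-3.142, -0.0, -2.968]
force: [0.1, -0.1, -0.1]
grip_width: 0.0512
finger_force: 0.0
```

```bash
python3 - <<'E'
from h import *
f=load('s1')
for z in (.11,.12,.13,.14,.15):
    print(z,[((proj(f,[.677+s*.17*.033,.1195-s*.985*.033*-1 if 0 else .1195+s*.033,z])-[100,150])/.4).round() for s in(1,-1)])
w=snap('wrist','w1'); cv2.imwrite('pics/w1.png',w['image'][:,:,::-1])
s=snap('scene','s2'); cv2.imwrite('pics/s2.png',np.hstack([cv2.resize(s['image'][190:290,170:290,::-1],(480,400),interpolation=cv2.INTER_CUBIC),cv2.resize(w['image'][::2,::2,::-1],(280,400))]))
E
```

```text
0.11 [array([378., 297.]), array([346., 253.])]
0.12 [array([378., 288.]), array([346., 244.])]
0.13 [array([378., 279.]), array([345., 235.])]
0.14 [array([377., 269.]), array([344., 225.])]
0.15 [array([377., 260.]), array([344., 216.])]
```

View pics/s2.png

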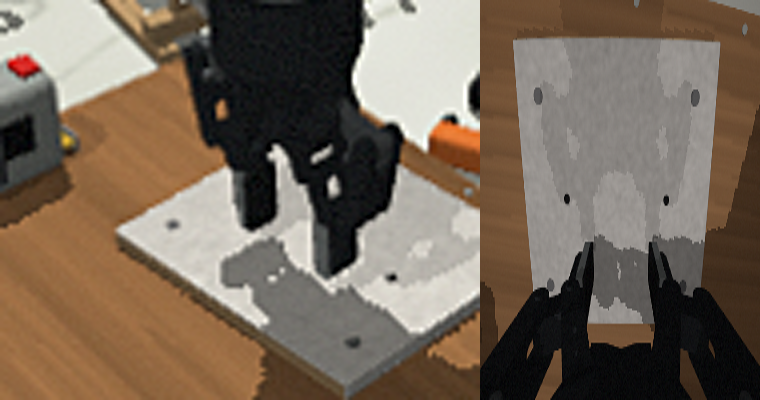

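Shadows show the tips still about 10–15 mm above the board, so the partly open tips stand well behind the TCP. I go lower.

Call:
arm_command(commands=[[[0,0,-3],0,-0.2],[[0,0,0],0,-0.2]])

```text
clock: 7.25
position: [0.6766, 0.1194, 0.1002]
tool_rot: [-3.142, -0.001, -2.968]
force: [-0.1, 0.3, -0.3]
grip_width: 0.0511
finger_force: 0.0
```

Call:
arm_command(commands=[[[0,0,-2],0,-0.2],[[0,0,0],0,-0.2]])

```text
clock: 7.45
position: [0.6767, 0.1194, 0.0984]
tool_rot: [-3.142, -0.0, -2.968]
force: [-0.3, -0.3, 0.2]
grip_width: 0.0513
finger_force: 0.0
```

Call:
arm_command(commands=[[[0,0,-2],0,-0.2],[[0,0,0],0,-0.2]])

```text
clock: 7.65
position: [0.6767, 0.1194, 0.0964]
tool_rot: [-3.142, -0.0, -2.968]
force: [0.2, -0.2, 0.2]
grip_width: 0.0513
finger_force: 0.0
```

Call:
arm_command(commands=[[[0,0,-1],0,-0.2],[[0,0,0],0,-0.2]])

```text
clock: 7.85
position: [0.6768, 0.1194, 0.0956]
tool_rot: [-3.142, -0.0, -2.968]
force: [-0.3, -0.6, 0.7]
grip_width: 0.0514
finger_force: 0.0
```

Call:
arm_command(commands=[[[0,0,-1],0,-0.2],[[0,0,0],0,-0.2]])

```text
clock: 8.05
position: [0.6768, 0.1194, 0.0946]
tool_rot: [-3.142, -0.0, -2.968]
force: [0.9, -1.4, 0.6]
grip_width: 0.0511
finger_force: 0.0
```

```bash
python3 - <<'E'
from h import *
w=load('w1');s=load('s2')
def line(f,uv):
    A=unproj(f,uv,.1);C=-np.array(f['R']).T@np.array(f['t']);d=A-C;return C,d/np.linalg.norm(d)
def tri(a,b):
    M=sum(np.eye(3)-np.outer(d,d) for _,d in(a,b));v=sum((np.eye(3)-np.outer(d,d))@c for c,d in(a,b));X=np.linalg.solve(M,v)
    return X.round(4),[float(np.linalg.norm((np.eye(3)-np.outer(d,d))@(X-c)).__round__(4)) for c,d in(a,b)]
for wp in((220,255),(344,255)):
  for sp in((255,258.7),(235,247)): print(wp,sp,tri(line(w,wp),line(s,sp)))
print(-np.array(w['R']).T@w['t'])
s=snap('scene','s3');cv2.imwrite('pics/s3.png',cv2.resize(s['image'][180:300,160:320,::-1],(800,600),interpolation=cv2.INTER_CUBIC))
E
```

```text
(220, 255) (255, 258.7) (array([0.6659, 0.106 , 0.1117]), [0.0229, 0.0229])
(220, 255) (235, 247) (array([0.6783, 0.0882, 0.1246]), [0.002, 0.002])
(344, 255) (255, 258.7) (array([0.6671, 0.1475, 0.1264]), [0.0018, 0.0018])
(344, 255) (235, 247) (array([0.6774, 0.1293, 0.1472]), [0.024, 0.024])
[0.60669601 0.10757702 0.27084531]
```

View pics/s3.png

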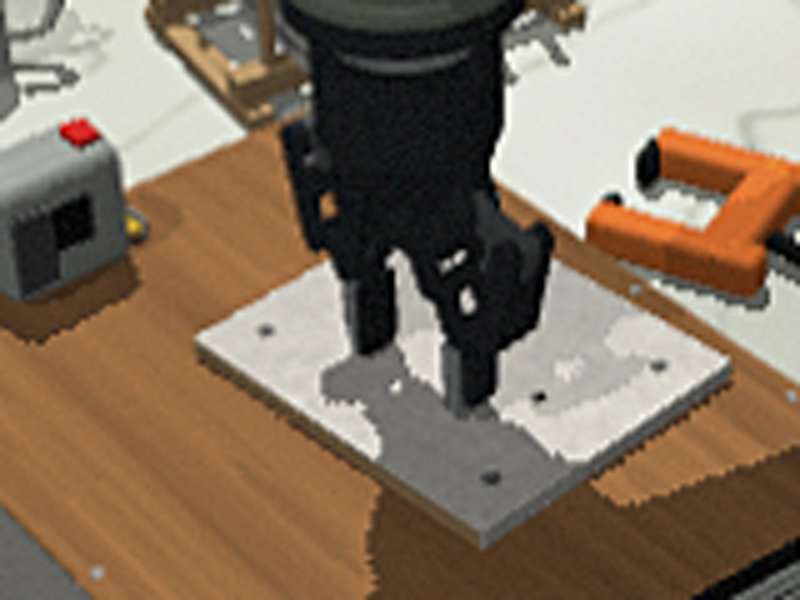

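Now tips at (372,350) and (470,410) meet their shadows, so contact is imminent (triangulated offset is about 22–25 mm).

Call:
arm_command(commands=[[[0,0,-1],0,-0.2],[[0,0,0],0,-0.2]])

```text
clock: 8.3
position: [0.6768, 0.1195, 0.0936]
tool_rot: [-3.142, -0.0, -2.968]
force: [-0.4, -0.0, -0.5]
grip_width: 0.0514
finger_force: 0.0
```

Call:
arm_command(commands=[[[0,0,-1],0,-0.2],[[0,0,0],0,-0.2]])

```text
clock: 8.5
position: [0.6768, 0.1195, 0.0926]
tool_rot: [-3.142, -0.0, -2.968]
force: [0.1, -0.1, 0.2]
grip_width: 0.0514
finger_force: 0.0
```

Call:
arm_command(commands=[[[0,0,-1],0,-0.2],[[0,0,0],0,-0.2]])

```text
clock: 8.7
position: [0.6768, 0.1195, 0.0916]
tool_rot: [-3.142, -0.0, -2.968]
force: [0.4, -0.5, -0.1]
grip_width: 0.0509
finger_force: 0.0
```

Call:
arm_command(commands=[[[0,0,-1],0,-0.2],[[0,0,0],0,-0.2]])

```text
clock: 8.9
position: [0.6771, 0.1195, 0.0913]
tool_rot: [3.142, 0.001, -2.969]
force: [-0.8, -1.0, 6.7]
grip_width: 0.051
finger_force: 3.5
```

Call:
arm_command(commands=[[[0,0,-1],0,-0.2],[[0,0,0],0,-0.2]])

```text
clock: 9.1
position: [0.6776, 0.1196, 0.0912]
tool_rot: [3.141, 0.002, -2.969]
force: [-3.4, -0.7, 16.4]
grip_width: 0.051
finger_force: 8.7
```

Call:
arm_command(commands=[[[0,0,-1],0,-0.2],[[0,0,0],0,-0.2]])

```text
clock: 9.3
position: [0.678, 0.1196, 0.0911]
tool_rot: [3.141, 0.003, -2.969]
force: [-7.0, -0.3, 28.1]
grip_width: 0.0509
finger_force: 13.9
```

```bash
python3 - <<'E'
from h import *
w=snap('wrist','w2')
print(bot.observe()['force'])
cv2.imwrite('pics/w2.png',w['image'][:,:,::-1])
E
```

```text
[-6.38713706 -0.34256687 27.71424944]
```

Call:
arm_command(commands=[[[0,0,-0.0],0,-0.2],[[0,0,1.3],0,-0.2],[[-3,0,0],-0.003,-0.2],[[-6,-0.4,0],-0.006,-0.2],[[-6,-0.4,0],-0.006,-0.2],[[-6,-0.4,0],-0.006,-0.2],[[0,0,0],0,-0.2]])

```text
clock: 10.05
position: [0.6562, 0.1184, 0.0912]
tool_rot: [3.141, 0.002, -2.99]
force: [-3.7, -2.0, 14.9]
grip_width: 0.0512
finger_force: 7.5
```

```bash
python3 - <<'E'
from h import *
print(bot.observe()['force'])
f=snap('top','t1')
im=f['image'].astype(int)
hsv=cv2.cvtColor(f['image'],cv2.COLOR_RGB2HSV)
s=snap('scene','s4')
cv2.imwrite('pics/s4.png',cv2.resize(s['image'][150:330,120:360,::-1],(800,600),interpolation=cv2.INTER_CUBIC))
E
```

```text
[-3.70700948 -2.04273133 14.90969803]
```

View pics/s4.png

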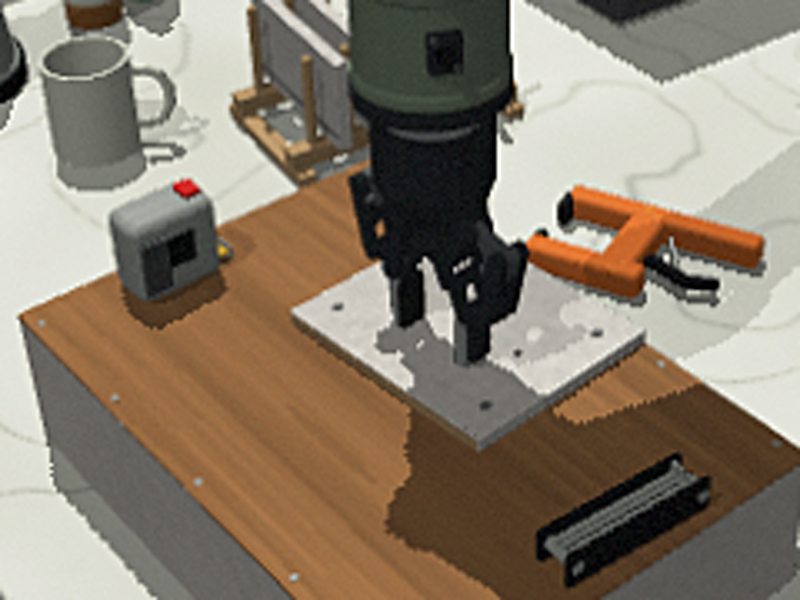

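The board moves with the fingers: its visible corners are at (292,310), (477,443) and (644,335), and the force is 15 N. I check the position numerically from these.

```bash
python3 - <<'E'
from h import *
f=load('s4');tc=np.array([.6979,.1224]);y=.068;Rc=np.array([[np.cos(y),-np.sin(y)],[np.sin(y),np.cos(y)]])
Q=[Rc.T@(unproj(f,(u*.3+120,v*.3+150),.12)[:2]-tc) for u,v in((292,310),(477,440),(644,333))]
print(np.round(Q,4)); e=Q[1]-Q[0];print(np.linalg.norm(Q[1]-Q[0]),np.linalg.norm(Q[2]-Q[1]),'yaw rel cab',np.arctan2(-e[0],e[1]),'near', Q[2]+(np.array(Q[0])-Q[1])/2)
E
```

```text
[[ 0.0127 -0.0906]
 [ 0.0008  0.0868]
 [-0.1458  0.0782]]
0.17779669475767867 0.14684140955722655 yaw rel cab 0.0670329872154957 near [-0.13986972 -0.01050412]
```

It tracks, with the near edge at −0.140 in the cabinet frame. I continue the draw.

Call:
arm_command(commands=[[[-6,-0.4,0],-0.006,-0.2],[[-6,-0.4,0],-0.007,-0.2],[[-6,-0.4,0],-0.007,-0.2],[[-6,-0.4,0],-0.007,-0.2],[[-6,-0.4,0],-0.007,-0.2],[[-6,-0.4,0],-0.007,-0.2],[[0,0,0],0,-0.2]])

```text
clock: 10.85
position: [0.6202, 0.116, 0.0912]
tool_rot: [3.141, 0.002, -3.031]
force: [-3.3, 0.2, 15.0]
grip_width: 0.0512
finger_force: 8.0
```

Call:
arm_command(commands=[[[-6,-0.4,0],-0.006,-0.2],[[-6,-0.4,0],-0.006,-0.2],[[-6,-0.4,0],-0.006,-0.2],[[-6,-0.4,0],-0.006,-0.2],[[-6,-0.4,0],-0.006,-0.2],[[-4,-0.3,0],-0.006,-0.2],[[0,0,0],0,-0.2],[[0,0,0],0,-0.2]])

```text
clock: 11.65
position: [0.5866, 0.1137, 0.0912]
tool_rot: [3.141, 0.002, -3.067]
force: [-2.4, -0.8, 17.2]
grip_width: 0.0513
finger_force: 8.5
```

```bash
cat >> h.py <<'E'
tc=np.array([.6979,.1224]);_y=.068;Rc=np.array([[np.cos(_y),-np.sin(_y)],[np.sin(_y),np.cos(_y)]])
E
python3 - <<'E'
from h import *
print(bot.observe()['force'],bot.observe()['position'])
s=snap('scene','s5')
cv2.imwrite('pics/s5.png',cv2.resize(s['image'][150:330,120:360,::-1],(800,600),interpolation=cv2.INTER_CUBIC))
E
```

```text
[-2.37009806 -0.79229753 17.17989139] [0.5865621  0.1137404  0.09117406]
```

```bash
cat >> h.py <<'E'
def sat(f,cx,cy,z):
    p=np.r_[Rc@[cx,cy]+tc,z];u=proj(f,p)
    S=cv2.cvtColor(f['image'],cv2.COLOR_RGB2HSV)
    q=cv2.getRectSubPix(S[:,:,1].astype(np.float32),(1,1),(float(u[0]),float(u[1])))
    return int(q[0,0])
E
python3 - <<'E'
from h import *
f=load('s5')
xs=np.arange(-.12,-.03,.004)
for y in(-.08,-.06,.03,.05,.07): print('far y',y,[sat(f,x,y,.12) for x in xs])
print(np.round(xs,3).tolist())
ys=np.arange(.05,.11,.004)
for x in(-.14,-.12,-.09): print('side x',x,[sat(f,x,y,.12) for y in ys])
print(np.round(ys,3).tolist())
E
```

```text
far y -0.08 [14, 14, 15, 15, 14, 15, 16, 10, 9, 12, 14, 14, 13, 14, 16, 93, 121, 141, 144, 144, 145, 144, 143]
far y -0.06 [5, 15, 14, 16, 13, 17, 14, 15, 14, 15, 16, 14, 14, 15, 26, 99, 122, 141, 146, 145, 150, 142, 142]
far y 0.03 [11, 18, 15, 11, 13, 15, 17, 14, 14, 15, 8, 16, 11, 14, 16, 102, 119, 143, 143, 143, 143, 143, 145]
far y 0.05 [14, 14, 16, 18, 14, 14, 15, 13, 15, 15, 15, 14, 18, 13, 19, 88, 113, 147, 138, 143, 143, 147, 141]
far y 0.07 [15, 16, 12, 14, 16, 15, 15, 17, 15, 17, 14, 15, 17, 14, 14, 101, 116, 145, 145, 143, 146, 142, 148]
[-0.12, -0.116, -0.112, -0.108, -0.104, -0.1, -0.096, -0.092, -0.088, -0.084, -0.08, -0.076, -0.072, -0.068, -0.064, -0.06, -0.056, -0.052, -0.048, -0.044, -0.04, -0.036, -0.032]
side x -0.14 [13, 15, 15, 17, 15, 15, 16, 15, 13, 9, 41, 55, 66, 70, 66]
side x -0.12 [14, 15, 11, 12, 16, 15, 12, 17, 14, 14, 37, 141, 144, 145, 144]
side x -0.09 [15, 15, 13, 7, 12, 16, 13, 16, 16, 11, 45, 141, 147, 147, 144]
[0.05, 0.054, 0.058, 0.062, 0.066, 0.07, 0.074, 0.078, 0.082, 0.086, 0.09, 0.094, 0.098, 0.102, 0.106]
```

The far edge is at −0.062 all along, so the board is square with 62 mm overhang. That meets step 1. I lift off and bring the spread fingers down in front of its near edge.

Call:
arm_command(commands=[[[0,0,5],0,-0.2],[[0,0,15],0,-0.2],[[0,0,25],0,-0.2],[[-23,-1.5,0],0,0.3],[[-23,-1.5,0],0,0.3],[[-23,-1.5,0],0,0.3],[[-23,-1.5,0],0,0.3],[[-23,-1.5,0],0,0.3],[[0,0,-20],0,0.3],[[0,0,-20],0,0.3],[[0,0,0],0,0.3],[[0,0,0],0,0.3]])

```text
clock: 12.9
position: [0.471, 0.106, 0.0957]
tool_rot: [-3.141, -0.0, -3.067]
force: [-0.1, -0.6, 1.0]
grip_width: 0.03
finger_force: 0.0
```

```bash
python3 - <<'E'
from h import *
o=bot.observe();print(o['force'],o['position'],o['tool_rot'],'cab',Rc.T@(o['position'][:2]-tc))
f=snap('scene','s6');t=snap('top','t6')
xs=np.arange(-.08,-.04,.004)
for y in(-.06,.0,.05): print('far y',y,[sat(f,x,y,.12) for x in xs])
cv2.imwrite('pics/s6.png',np.hstack([cv2.resize(f['image'][120:300,200:380,::-1],(400,400),interpolation=cv2.INTER_CUBIC),cv2.resize(t['image'][80:230,190:340,::-1],(400,400),interpolation=cv2.INTER_CUBIC)]))
E
```

```text
[-0.0831864  -0.57701485  1.04482381] [0.47102074 0.10601019 0.09570891] [-3.14147885e+00 -6.90782753e-05 -3.06658867e+00] cab [-0.22746857 -0.00093602]
far y -0.06 [16, 16, 14, 13, 25, 94, 132, 143, 144, 145]
far y 0.0 [14, 17, 16, 14, 21, 108, 119, 140, 144, 144]
far y 0.05 [16, 16, 16, 15, 21, 93, 124, 143, 149, 143]
```

View pics/s6.png

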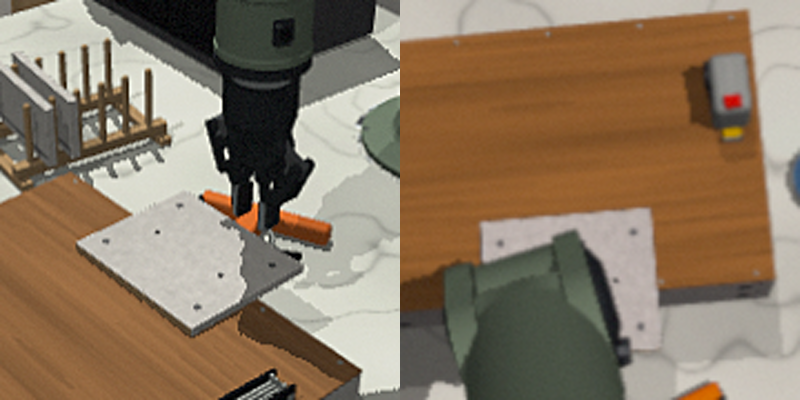

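The board overhangs and the fingers stand in front of its near edge. In the left half the tips are at (240,215) and (268,225), with the palm above. I lower stepwise, watching the force and the far edge for tipping.

Call:
arm_command(commands=[[[0,0,-12],0,0.3],[[0,0,-12],0,0.3],[[0,0,-12],0,0.3],[[0,0,0],0,0.3]])

```text
clock: 13.4
position: [0.4698, 0.1057, 0.0572]
tool_rot: [-3.141, -0.003, -3.066]
force: [-0.8, -0.1, 0.9]
grip_width: 0.0292
finger_force: 0.0
```

Call:
arm_command(commands=[[[0,0,-4],0,0.3],[[0,0,-4],0,0.3],[[0,0,0],0,0.3]])

```text
clock: 13.7
position: [0.4707, 0.106, 0.0507]
tool_rot: [-3.141, -0.0, -3.066]
force: [-0.3, 0.5, -0.1]
grip_width: 0.0299
finger_force: 0.0
```

```bash
cat >> h.py <<'E'
def far(f):
    xs=np.arange(-.14,-.02,.002); return [round(float(xs[next((i for i in range(len(xs)) if sat(f,xs[i],y,.12)>55),-1)]),3) for y in(-.06,-.03,0,.03,.06)]
E
python3 - <<'E'
from h import *
o=bot.observe();print(o['force'],o['position'],o['tool_rot'])
f=snap('scene','s7');print(far(load('s6')),far(f))
E
```

```text
[-0.34810268  0.45735212 -0.11068783] [0.47072326 0.10600464 0.05068328] [-3.14149261e+00 -3.30265083e-04 -3.06649049e+00]
[-0.06, -0.06, -0.06, -0.062, -0.06] [-0.06, -0.06, -0.06, -0.06, -0.06]
```

Call:
arm_command(commands=[[[0,0,-4],0,0.3],[[0,0,-4],0,0.3],[[0,0,0],0,0.3]])

```text
clock: 14.05
position: [0.4706, 0.106, 0.0425]
tool_rot: [-3.141, -0.001, -3.066]
force: [-0.3, 0.2, 0.6]
grip_width: 0.03
finger_force: 0.0
```

Call:
arm_command(commands=[[[0,0,-4],0,0.3],[[0,0,-4],0,0.3],[[0,0,0],0,0.3]])

```text
clock: 14.35
position: [0.4706, 0.1059, 0.0345]
tool_rot: [-3.141, -0.001, -3.066]
force: [0.3, 0.5, 0.7]
grip_width: 0.0299
finger_force: 0.0
```

```bash
python3 - <<'E'
from h import *
o=bot.observe();print(o['force'],o['position'],o['tool_rot'])
f=snap('scene','s8');print(far(f))
E
```

```text
[0.27894502 0.45010253 0.68623475] [0.47056747 0.10594694 0.03447099] [-3.14138320e+00 -6.66530609e-04 -3.06644651e+00]
[-0.06, -0.06, -0.06, -0.062, -0.06]
```

Call:
arm_command(commands=[[[0,0,-4],0,0.3],[[0,0,-4],0,0.3],[[0,0,0],0,0.3]])

```text
clock: 14.7
position: [0.4705, 0.106, 0.0264]
tool_rot: [-3.141, -0.001, -3.066]
force: [0.6, 0.2, 1.2]
grip_width: 0.0298
finger_force: 0.0
```

Call:
arm_command(commands=[[[0,0,-4],0,0.3],[[0,0,0],0,0.3]])

```text
clock: 14.9
position: [0.4707, 0.106, 0.0226]
tool_rot: [-3.141, -0.0, -3.066]
force: [-0.0, -0.2, 0.5]
grip_width: 0.0299
finger_force: 0.0
```

```bash
python3 - <<'E'
from h import *
o=bot.observe();print(o['force'],o['position'],o['tool_rot'])
f=snap('scene','s9');print(far(f))
E
```

```text
[-0.01370144 -0.23385087  0.52384943] [0.47065479 0.10602024 0.02258576] [-3.14145709e+00 -4.34284044e-04 -3.06637471e+00]
[-0.074, -0.074, -0.074, -0.072, -0.074]
```

The far edge is rising (apparent shift 14 mm, about 12° tilt) with negligible force. I continue lowering.

Call:
arm_command(commands=[[[0,0,-4],0,0.3],[[0,0,-4],0,0.3],[[0,0,0],0,0.3]])

```text
clock: 15.25
position: [0.4706, 0.106, 0.0145]
tool_rot: [-3.141, -0.001, -3.066]
force: [0.0, 0.0, 0.2]
grip_width: 0.0302
finger_force: 0.0
```

```bash
python3 - <<'E'
from h import *
o=bot.observe();print(o['force'],o['position'],o['tool_rot'])
f=snap('scene','s10');print(far(f))
E
```

```text
[0.02253688 0.00258439 0.17002989] [0.47056464 0.10600341 0.01445334] [-3.14141618e+00 -6.66464657e-04 -3.06635546e+00]
[-0.086, -0.084, -0.086, -0.084, -0.086]
```

Call:
arm_command(commands=[[[0,0,-5],0,0.3],[[0,0,-7],0,0.3],[[0,0,-8],0,0.3],[[0,0,-5],0,0.3],[[0,0,0],0,0.3]])

```text
clock: 15.8
position: [0.4702, 0.1058, -0.0109]
tool_rot: [-3.141, -0.002, -3.066]
force: [-0.7, 1.1, -0.5]
grip_width: 0.03
finger_force: 0.0
```

```bash
python3 - <<'E'
from h import *
o=bot.observe();print(o['force'],o['position'],o['tool_rot'])
f=snap('scene','s11');print(far(f))
cv2.imwrite('pics/s11.png',cv2.resize(f['image'][120:300,180:420,::-1],(800,600),interpolation=cv2.INTER_CUBIC))
xs=np.arange(-.3,.0,.006)
for y in(-.05,.05): print([sat(f,x,y,.12) for x in xs])
E
```

```text
[-0.68341344  1.05244751 -0.50310992] [ 0.47018058  0.10584892 -0.01094225] [-3.14117575e+00 -1.57667018e-03 -3.06643183e+00]
[-0.134, -0.134, -0.134, -0.134, -0.126]
[16, 13, 15, 32, 62, 53, 62, 43, 37, 38, 42, 40, 37, 28, 18, 35, 62, 17, 6, 10, 12, 72, 199, 30, 14, 14, 19, 12, 110, 99, 156, 141, 137, 143, 141, 141, 146, 147, 145, 144, 142, 144, 144, 143, 144, 142, 143, 143, 143, 143]
[15, 15, 29, 159, 201, 201, 204, 203, 206, 210, 84, 14, 20, 12, 16, 61, 49, 72, 52, 97, 46, 46, 16, 12, 16, 16, 15, 16, 9, 31, 150, 159, 147, 142, 137, 137, 138, 140, 142, 141, 145, 145, 143, 144, 143, 143, 143, 143, 143, 143]
```

```bash
python3 - <<'E'
from h import *
f=load('s11');w=snap('wrist','w11');t=snap('top','t11')
A=cv2.resize(f['image'][130:310,190:370,::-1],(600,600),interpolation=cv2.INTER_CUBIC)
B=np.vstack([cv2.resize(w['image'][:,:,::-1],(200,150)),cv2.resize(t['image'][130:230,190:323,::-1],(200,150)),np.zeros((300,200,3),np.uint8)])
cv2.imwrite('pics/v10.png',np.hstack([A,B]))
E
```

```text
(no output)
```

View pics/v10.png

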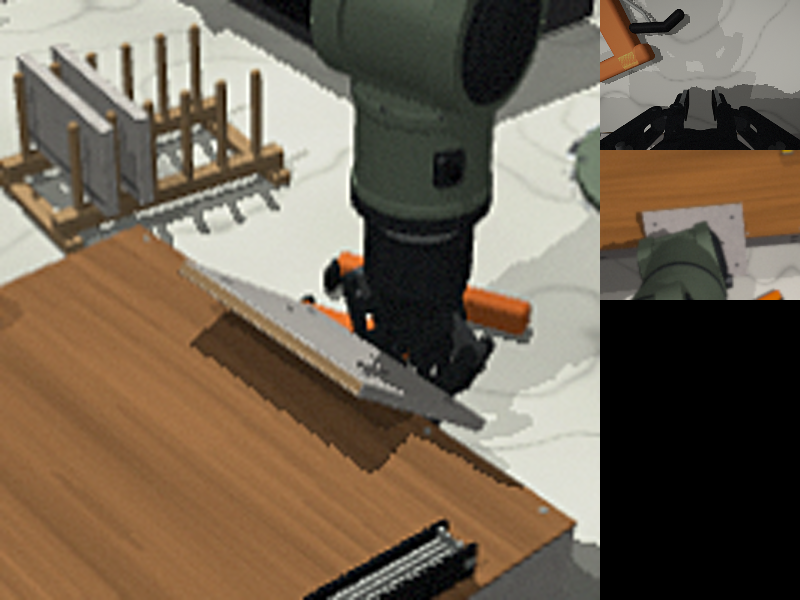

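The board is tilted about 40°: its banded far edge is up, from (190,265) to (360,392), and its near-end corner is down at (480,428) against the fingers. I compute the angle.

```bash
cat >> h.py <<'E'
def ony(f,uv,y):
    C=-np.array(f['R']).T@np.array(f['t']);d=unproj(f,uv,.1)-C
    c=np.r_[Rc.T@(C[:2]-tc),C[2]];d=np.r_[Rc.T@d[:2],d[2]];return c+d*(y-c[1])/d[1]
E
python3 - <<'E'
from h import *
f=load('s11')
for n,uv in(('farLow',(360,395)),('farTop',(367,385)),('near',(482,428)),('nearTop',(480,418))): print(n,ony(f,(uv[0]*.3+190,uv[1]*.3+130),.089))
print(bot.observe()['force'])
E
```

```text
farLow [-0.09012688  0.089       0.15907431]
farTop [-0.09577782  0.089       0.16391049]
near [-0.2056373   0.089       0.07077592]
nearTop [-0.20270298  0.089       0.08107252]
[-1.23289047  0.57946555 -0.95184683]
```

Call:
arm_command(commands=[[[0,0,-3],0,0.3],[[0,0,-3],0,0.3],[[0,0,0],0,0.3]])

```text
clock: 16.25
position: [0.4707, 0.106, -0.0163]
tool_rot: [-3.142, -0.0, -3.066]
force: [-1.0, 0.7, -0.6]
grip_width: 0.0301
finger_force: 0.0
```

```bash
cat >> h.py <<'E'
def prof(f,y,z0=.03,z1=.20):
    # classify: sat/value along vertical plane x=-.15 line
    pass
E
python3 - <<'E'
from h import *
o=bot.observe();print(o['force'],o['position'])
f=snap('scene','s12');print(far(load('s11')),far(f))
g=cv2.cvtColor(f['image'],cv2.COLOR_RGB2HSV)[:,:,1]
# shadow-free test: difference to s11
d=np.abs(f['image'].astype(int)-load('s11')['image']).sum(2)>60
ys,xs=np.nonzero(d);print(d.sum(),xs.min() if len(xs) else 0,xs.max() if len(xs) else 0,ys.min() if len(ys) else 0,ys.max() if len(ys) else 0)
E
```

```text
[-1.01915396  0.653298   -0.63082396] [ 0.47070896  0.10604867 -0.01630654]
[-0.134, -0.134, -0.134, -0.134, -0.126] [-0.14, -0.14, -0.14, -0.14, -0.13]
2563 244 550 3 357
```

Call:
arm_command(commands=[[[-3,-0.2,-1],0,0.3],[[-3,-0.2,-1],0,0.3],[[0,0,0],0,0.3]])

```text
clock: 16.6
position: [0.4642, 0.1056, -0.0181]
tool_rot: [-3.141, -0.001, -3.066]
force: [-0.2, -1.1, -1.3]
grip_width: 0.0302
finger_force: 0.0
```

```bash
python3 - <<'E'
from h import *
o=bot.observe();print(o['force'],o['position'])
f=snap('scene','s13');print(far(f))
H=cv2.cvtColor(f['image'],cv2.COLOR_RGB2HSV)
# print a coarse map along vertical plane cab y=.089+: sample column lines at y=.05: sweep z at x=-.15 
for y in(.06,-.06):
  print([tuple(int(v) for v in H[tuple(np.round(proj(f,np.r_[Rc@[-.15,y]+tc,z])[::-1]).astype(int))][1:]) for z in np.arange(.10,.19,.006)])
E
```

```text
[-0.2473024  -1.06577976 -1.25604409] [ 0.46417069  0.10560199 -0.0181064 ]
[-0.138, -0.138, -0.138, -0.138, -0.128]
[(79, 58), (11, 90), (16, 81), (16, 162), (18, 85), (12, 85), (17, 75), (142, 18), (26, 29), (75, 17), (43, 18), (68, 30), (54, 19), (15, 17), (44, 23)]
[(111, 154), (80, 160), (12, 155), (14, 161), (16, 159), (15, 188), (13, 223), (13, 221), (13, 222), (11, 222), (12, 221), (13, 220), (15, 223), (14, 223), (13, 224)]
```

```bash
cat >> h.py <<'E'
def fitboard(f, th=np.arange(25,93,1.), ps=np.arange(.05,.152,.002), yc=-.001, piv=True, xz=None):
    g=cv2.GaussianBlur(cv2.cvtColor(f['image'],cv2.COLOR_RGB2LAB).astype(np.float32),(0,0),1.2)
    gx=cv2.Sobel(g,cv2.CV_32F,1,0,ksize=3);gy=cv2.Sobel(g,cv2.CV_32F,0,1,ksize=3)
    best=[]
    for t in th:
        u=np.array([np.cos(np.radians(t)),np.sin(np.radians(t))]);n=np.array([-u[1],u[0]])*.01
        for p in ps:
            N=np.array([-.15,.11])-p*u; F=N+.15*u
            if N[1]<-.004: continue
            L=[((F,-.089),(F,.089)),((F+n,-.089),(F+n,.089)),((F,.089),(N,.089)),((F+n,.089),(N+n,.089)),((F,.089),(F+n,.089))]
            s=0
            for (a,ya),(b,yb) in L:
                q=[proj(f,np.r_[Rc@[c[0],y+yc+.001]+tc,c[1]]) for c,y in((a,ya),(b,yb))]
                d=q[1]-q[0];m=max(2,int(np.hypot(*d)));nn=np.array([-d[1],d[0]])/np.hypot(*d)
                pts=np.round(q[0]+np.linspace(0.03,.97,m)[:,None]*d).astype(int)
                pts=pts[(pts[:,0]>0)&(pts[:,0]<560)&(pts[:,1]>0)&(pts[:,1]<420)]
                e=np.abs(gx[pts[:,1],pts[:,0]]*nn[0]+gy[pts[:,1],pts[:,0]]*nn[1]).sum(1)
                s+=np.minimum(e,150).mean()
            best.append((s,t,round(p,3)))
    best.sort(reverse=True);return best[:4]
E
python3 - <<'E'
from h import *
for n in('s11','s12','s13'): print(n,fitboard(load(n)))
E
```

```text
s11 [(np.float64(589.9528822894225), np.float64(38.0), np.float64(0.07)), (np.float64(582.3015985101349), np.float64(38.0), np.float64(0.068)), (np.float64(576.2288677410202), np.float64(38.0), np.float64(0.066)), (np.float64(570.581254287925), np.float64(37.0), np.float64(0.072))]
s12 [(np.float64(579.8503737767089), np.float64(41.0), np.float64(0.07)), (np.float64(576.6951189753495), np.float64(40.0), np.float64(0.072)), (np.float64(576.4200139106553), np.float64(41.0), np.float64(0.072)), (np.float64(571.3588499551192), np.float64(40.0), np.float64(0.074))]
s13 [(np.float64(589.6614212427909), np.float64(39.0), np.float64(0.08)), (np.float64(583.940314717361), np.float64(39.0), np.float64(0.078)), (np.float64(581.6227689849927), np.float64(38.0), np.float64(0.08)), (np.float64(579.9731449893022), np.float64(38.0), np.float64(0.078))]
```

The edge fit works (38° at 70 mm earlier, now 39° with 80 mm out), so the board's centre is already past the cabinet edge and only friction on the fingers holds it. I ease the stop out briefly and follow back in.

Call:
arm_command(commands=[[[-7,-0.5,0],0,0.3],[[3,0.2,0],0,0.3],[[4,0.3,0],0,0.3],[[0,0,0],0,0.3]])

```text
clock: 17.05
position: [0.4657, 0.1058, -0.0179]
tool_rot: [3.141, 0.001, -3.067]
force: [0.4, 0.0, 0.7]
grip_width: 0.0297
finger_force: 0.0
```

```bash
python3 - <<'E'
from h import *
o=bot.observe();print(o['force'],o['position'])
f=snap('scene','s14');print(fitboard(f))
E
```

```text
[0.3543994  0.03604491 0.65047213] [ 0.46570644  0.10580979 -0.01792208]
[(np.float64(570.0828530419673), np.float64(53.0), np.float64(0.122)), (np.float64(566.9151811241752), np.float64(55.0), np.float64(0.12)), (np.float64(566.1358308280664), np.float64(55.0), np.float64(0.122)), (np.float64(565.8659760454951), np.float64(53.0), np.float64(0.124))]
```

It has dropped to about 54°, foot nearly on the counter. I push its foot in to make it steeper.

Call:
arm_command(commands=[[[3,0.2,0],0,0.3],[[3,0.2,0],0,0.3],[[3,0.2,0],0,0.3],[[3,0.2,0],0,0.3],[[0,0,0],0,0.3]])

```text
clock: 17.6
position: [0.4774, 0.1065, -0.018]
tool_rot: [3.142, 0.0, -3.067]
force: [-0.2, 0.9, -0.0]
grip_width: 0.0298
finger_force: 0.0
```

```bash
python3 - <<'E'
from h import *
o=bot.observe();print(o['force'],o['position'])
f=snap('scene','s15');print(fitboard(f))
E
```

```text
[-0.21075011  0.9354933  -0.02361246] [ 0.47737117  0.10650071 -0.01800934]
[(np.float64(540.0404028844058), np.float64(56.0), np.float64(0.114)), (np.float64(536.5721540869766), np.float64(58.0), np.float64(0.116)), (np.float64(535.3068828602778), np.float64(58.0), np.float64(0.124)), (np.float64(534.660382349663), np.float64(57.0), np.float64(0.118))]
```

Call:
arm_command(commands=[[[3,0.2,0],0,0.3],[[3,0.2,0],0,0.3],[[3,0.2,0],0,0.3],[[3,0.2,0],0,0.3],[[0,0,0],0,0.3]])

```text
clock: 18.15
position: [0.4893, 0.1073, -0.018]
tool_rot: [3.142, 0.0, -3.066]
force: [-1.1, 0.3, -0.1]
grip_width: 0.0298
finger_force: 0.0
```

```bash
python3 - <<'E'
from h import *
o=bot.observe();print(o['force'],o['position'])
f=snap('scene','s16');print(fitboard(f))
E
```

```text
[-1.07826737  0.28787735 -0.12414973] [ 0.4893399   0.10732458 -0.01799694]
[(np.float64(482.55080712829584), np.float64(47.0), np.float64(0.15)), (np.float64(482.38242758312674), np.float64(49.0), np.float64(0.15)), (np.float64(479.01532019248094), np.float64(48.0), np.float64(0.15)), (np.float64(474.3147226458961), np.float64(62.0), np.float64(0.112))]
```

Call:
arm_command(commands=[[[0,0,6],0,0.3],[[2,0.1,4],0,0.3],[[2,0.1,4],0,0.3],[[2,0.1,4],0,0.3],[[2,0.1,4],0,0.3],[[2,0.1,4],0,0.3],[[0,0,0],0,0.3]])

```text
clock: 18.9
position: [0.4994, 0.1078, 0.0085]
tool_rot: [3.141, 0.001, -3.067]
force: [0.3, -0.5, 0.3]
grip_width: 0.0302
finger_force: 0.0
```

```bash
python3 - <<'E'
from h import *
o=bot.observe();print(o['force'],o['position'])
f=snap('scene','s17');
for n in ('s16','s17'):print(fitboard(load(n),ps=np.arange(.09,.14,.002)))
t=snap('top','t17');w=snap('wrist','w17')
E
```

```text
[ 0.32486697 -0.47452619  0.29457584] [0.49938639 0.10782829 0.00852332]
[(np.float64(474.3147226458961), np.float64(62.0), np.float64(0.112)), (np.float64(471.67989592493535), np.float64(65.0), np.float64(0.116)), (np.float64(469.0608516952672), np.float64(48.0), np.float64(0.14)), (np.float64(468.10477441485875), np.float64(51.0), np.float64(0.14))]
[(np.float64(487.8668768495906), np.float64(51.0), np.float64(0.14)), (np.float64(481.7168772375819), np.float64(52.0), np.float64(0.14)), (np.float64(478.888215771315), np.float64(68.0), np.float64(0.122)), (np.float64(478.6425521628409), np.float64(50.0), np.float64(0.14))]
```

The board now leans at about 68° with its foot on the counter. I back the hand off slightly and check that it stays.

Call:
arm_command(commands=[[[-3,-0.2,0],0,0.3],[[-3,-0.2,0],0,0.3],[[0,0,0],0,0.3]])

```text
clock: 19.35
position: [0.4922, 0.1073, 0.0079]
tool_rot: [-3.141, -0.001, -3.066]
force: [0.2, -0.3, -0.7]
grip_width: 0.0295
finger_force: 0.0
```

```bash
python3 - <<'E'
from h import *
o=bot.observe();print(o['force'],o['position'])
f=snap('scene','s18');g=load('s17')
print(fitboard(f,th=np.arange(56,92,1.),ps=np.arange(.09,.14,.002)))
d=np.abs(f['image'].astype(int)-g['image']).sum(2)
# compare window around board upper edge
q=np.array([proj(f,np.r_[Rc@[-.14,y]+tc,z]) for y in(-.088,.088) for z in(.12,.15)]);a=q.min(0).astype(int);b=q.max(0).astype(int);print(a,b,(d[a[1]:b[1],a[0]:b[0]]>60).mean())
E
```

```text
[ 0.15745543 -0.31574151 -0.67784715] [0.49215423 0.10728787 0.00787679]
[(np.float64(487.555461262978), np.float64(68.0), np.float64(0.122)), (np.float64(482.8850292062399), np.float64(67.0), np.float64(0.122)), (np.float64(480.47977295972623), np.float64(66.0), np.float64(0.122)), (np.float64(467.82540072513063), np.float64(66.0), np.float64(0.124))]
[261 206] [315 253] 0.06461780929866036
```

Stable. I retreat, rise, open and turn the hand a quarter turn so the fingers straddle the board's upper edge.

Call:
arm_command(commands=[[[-4,0,0],0,0.3],[[-8,0,0],0,0.3],[[-15,0,0],0,0.3],[[-15,0,0],0,0.3],[[0,0,30],0,0.3],[[0,0,40],0,0],[[0,0,40],0,-0.5],[[0,0,40],0,-1],[[0,0,30],-0.14,-1],[[0,0,0],-0.14,-1],[[0,0,0],-0.14,-1],[[0,0,0],-0.14,-1],[[0,0,0],-0.14,-1],[[0,0,0],-0.14,-1],[[0,0,0],-0.14,-1],[[0,0,0],-0.14,-1],[[0,0,0],-0.14,-1],[[0,0,0],-0.14,-1],[[0,0,0],-0.14,-1],[[0,0,0],-0.03,-1]])

```text
clock: 21.4
position: [0.4502, 0.1074, 0.1878]
tool_rot: [-3.141, 0.0, 1.643]
force: [-0.1, 0.0, 0.6]
grip_width: 0.0856
finger_force: 0.0
```

```bash
python3 - <<'E'
from h import *
o=bot.observe();print(o['force'],o['position'],o['tool_rot'],o['qpos'])
f=snap('scene','s19')
print(fitboard(f,th=np.arange(50,92,1.),ps=np.arange(.09,.14,.002)))
tgt=tc+Rc@[-.157,-.001];print((tgt-o['position'][:2])*1e3, 'yaw err',(o['tool_rot'][2]-np.pi/2-.068+np.pi/2)%np.pi)
E
```

```text
[-0.06092176  0.0122012   0.63283724] [0.45017806 0.10742222 0.18778157] [-3.14115852e+00  9.14836915e-06  1.64339256e+00] [-0.72942418  0.31543257  0.45660877  2.0480524  -0.18866559  0.8179804
 -0.09006319]
[(np.float64(561.5024571021173), np.float64(60.0), np.float64(0.11)), (np.float64(560.4213538477676), np.float64(61.0), np.float64(0.11)), (np.float64(557.031193409724), np.float64(61.0), np.float64(0.108)), (np.float64(555.3204528821328), np.float64(61.0), np.float64(0.112))]
[91.15273572  3.31231622] yaw err 1.5753925614623145
```

```bash
cat >> h.py <<'E'
def free(f,x0,yc=-.001,yaw=0.):
    from scipy.optimize import minimize
    g=cv2.GaussianBlur(cv2.cvtColor(f['image'],cv2.COLOR_RGB2LAB).astype(np.float32),(0,0),1.0)
    gx=cv2.Sobel(g,cv2.CV_32F,1,0,ksize=3);gy=cv2.Sobel(g,cv2.CV_32F,0,1,ksize=3)
    def cost(v,det=False):
        t,Fx,Fz,yc,yw=v; u=np.array([np.cos(t),np.sin(t)]);n=np.array([-u[1],u[0]])*.01
        F=np.array([Fx,Fz]);N=F-.15*u;s=[]
        for a,ya,b,yb in((F,-.09,F,.09),(F+n,-.09,F+n,.09),(F,.09,N,.09),(F+n,.09,N+n,.09),(F,.09,F+n,.09),(F,-.09,N*.2+F*.8,-.09)):
            q=[]
            for c,y in((a,ya),(b,yb)):
                w=np.array([c[0]-F[0],y]);w=np.array([w[0]-yw*w[1],w[1]+yw*w[0]])+[F[0],yc]
                q.append(proj(f,np.r_[Rc@w+tc,c[1]]))
            d=q[1]-q[0];nn=np.array([-d[1],d[0]])/np.hypot(*d);m=int(np.hypot(*d))+2
            P=(q[0]+np.linspace(.03,.97,m)[:,None]*d).astype(np.float32)
            ex=cv2.remap(gx,P[:,0],P[:,1],cv2.INTER_LINEAR).reshape(m,3);ey=cv2.remap(gy,P[:,0],P[:,1],cv2.INTER_LINEAR).reshape(m,3)
            s.append(np.minimum(np.abs(ex*nn[0]+ey*nn[1]).sum(1),150).mean())
        return s if det else -sum(s)
    best=None
    rng=np.random.default_rng(0)
    for k in range(24):
        v0=np.r_[x0,yc,yaw]+rng.normal(size=5)*[.06,.004,.004,.002,.01]*(k>0)
        sim=np.vstack([v0]+[v0+np.eye(5)[i]*[.05,.004,.004,.003,.02][i] for i in range(5)])
        r=minimize(cost,v0,method='Nelder-Mead',options=dict(initial_simplex=sim,maxiter=400))
        if best is None or r.fun<best.fun: best=r
    v=best.x;N=v[1:3]-.15*np.array([np.cos(v[0]),np.sin(v[0])])
    print('theta',np.degrees(v[0]).round(1),'far',v[1:3].round(4),'near',N.round(4),'yc,yaw',v[3:].round(4),'score',round(best.fun,1),np.round(cost(v,True)))
    return v
E
python3 - <<'E'
from h import *
free(load('s11'),[np.radians(38),-.087,.159])
free(load('s19'),[np.radians(61),-.13,.145]); free(load('s19'),[np.radians(68),-.14,.138])
E
```

```text
theta 36.7 far [-0.0906  0.1591] near [-0.2108  0.0695] yc,yaw [-0.0015 -0.0459] score -706.4 [126. 104. 142.  76. 126. 133.]
theta 69.1 far [-0.1347  0.1429] near [-0.1881  0.0027] yc,yaw [-0.0036 -0.0247] score -746.7 [149. 142.  68.  97. 141. 150.]
theta 69.0 far [-0.1369  0.1407] near [-0.1906  0.0006] yc,yaw [-0.0058 -0.0262] score -747.6 [150. 142.  68.  96. 141. 150.]
```

The refined fit gives 69° lean, upper edge at cab (−0.136, z 0.142) and foot on the counter. I go over it, descend astride and close lightly.

Call:
arm_command(commands=[[[20,0,0],0,-1],[[25,0,0],0,-1],[[25,0,0],0,-1],[[23,0,0],0,-1],[[0,0,0],0,-1],[[0,0,-25],0,-1],[[0,0,-25],0,-1],[[0,0,-20],0,-1],[[0,0,-13],0,-1],[[0,0,-6],0,-1],[[0,0,0],0,-1],[[0,0,0],0,-1]], newtons=25)

```text
clock: 22.65
position: [0.5441, 0.1074, 0.0997]
tool_rot: [3.141, -0.0, 1.647]
force: [-0.4, 0.3, 0.5]
grip_width: 0.0854
finger_force: 0.0
```

```bash
python3 - <<'E'
from h import *
o=bot.observe();print(o['force'],o['position'],Rc.T@(o['position'][:2]-tc))
f=snap('scene','s20');free(f,[np.radians(69),-.136,.142])
E
```

```text
[-0.35714307  0.31809314  0.49179123] [0.544142   0.10740693 0.0997244 ] [-0.15442139 -0.00451093]
theta 62.7 far [-0.1347  0.1645] near [-0.2034  0.0312] yc,yaw [-0.0049 -0.0283] score -614.4 [ 99.  69. 123.  52. 150. 121.]
```

Call:
arm_command(commands=[[[0,0,-4],0,-1],[[0,0,0],0,-0.6],[[0,0,0],0,-0.2],[[0,0,0],0,0.1],[[0,0,0],0,0.3],[[0,0,0],0,0.4],[[0,0,0],0,0.5],[[0,0,0],0,0.55]])

```text
clock: 23.5
position: [0.5439, 0.1073, 0.095]
tool_rot: [3.142, 0.0, 1.647]
force: [-0.2, 0.9, 0.4]
grip_width: 0.0194
finger_force: 0.1
```

Call:
arm_command(commands=[[[0,0,0],0,0.6],[[0,0,0],0,0.65],[[0,0,0],0,0.7],[[0,0,0],0,0.75],[[0,0,0],0,0.8],[[0,0,0],0,0.8]])

```text
clock: 24.1
position: [0.5436, 0.1073, 0.0951]
tool_rot: [-3.141, -0.0, 1.647]
force: [-1.0, 0.0, 5.2]
grip_width: 0.0156
finger_force: 23.7
```

Gripped at 15.6 mm width with 24 N. I lift gently.

Call:
arm_command(commands=[[[0,0,2],0,0.9],[[-1,0,3],0,0.9],[[-1,0,4],0,0.9],[[-1,0,5],0,0.9],[[0,0,0],0,0.9]])

```text
clock: 24.6
position: [0.5411, 0.1075, 0.1097]
tool_rot: [3.141, -0.0, 1.647]
force: [-0.1, -0.5, -2.2]
grip_width: 0.0095
finger_force: 28.4
```

```bash
python3 - <<'E'
from h import *
o=bot.observe();print(o['force'],o['position'],o['grip_width'],o['finger_force'])
f=snap('scene','s21');free(f,[np.radians(80),-.145,.16])
E
```

```text
[-0.11767192 -0.46895708 -2.2188418 ] [0.54113121 0.1074837  0.1096977 ] 0.009532021425466441 28.418030440807343
theta 108.2 far [-0.1633  0.147 ] near [-0.1164  0.0045] yc,yaw [-0.0066  0.0747] score -606.3 [106. 102.  54.  44. 150. 150.]
```

Aligned (9.5 mm width, weight about 2.2 N). I grip firmer and lift clear.

Call:
arm_command(commands=[[[0,0,0],0,1],[[0,0,0],0,1],[[-2,0,10],0,1],[[-2,0,20],0,1],[[-2,0,25],0,1],[[-2,0,30],0,1],[[0,0,30],0,1],[[0,0,25],0,1],[[0,0,10],0,1],[[0,0,0],0,1],[[0,0,0],0,1],[[0,0,0],0,1]], newtons=60)

```text
clock: 25.85
position: [0.5322, 0.1073, 0.2578]
tool_rot: [-3.14, 0.001, 1.647]
force: [-0.6, 0.3, -2.5]
grip_width: 0.0085
finger_force: 64.0
```

Call:
arm_command(commands=[[[-5,-15,0],-0.005,1],[[-10,-29,0],-0.01,1],[[-10,-29,0],-0.01,1],[[-10,-29,0],-0.01,1],[[-10,-29,0],-0.01,1],[[-10,-29,0],-0.01,1],[[-10,-29,0],-0.01,1],[[-10,-29,0],-0.01,1],[[-10,-29,0],-0.01,1],[[-10,-29,0],-0.01,1],[[-10,-29,0],-0.01,1],[[-10,-29,0],-0.01,1],[[-10,-29,0],-0.01,1],[[-8,-29,0],-0.01,1],[[-5,-30,0],-0.012,1],[[0,0,0],0,1],[[0,0,0],0,1],[[0,0,0],0,1]])

```text
clock: 27.65
position: [0.3946, -0.314, 0.2586]
tool_rot: [-3.141, -0.001, 1.5]
force: [0.2, -0.3, -1.8]
grip_width: 0.0085
finger_force: 63.9
```

```bash
python3 - <<'E'
from h import *
o=bot.observe();print(o['force'],o['position'],o['grip_width'],o['finger_force'],o['tool_rot'],'rack yaw err',o['tool_rot'][2]-np.pi/2+.0743)
t=np.array([.434,-.3174]);c,s=np.cos(-.0743),np.sin(-.0743);Rr=np.array([[c,-s],[s,c]])
print('rack frame',Rr.T@(o['position'][:2]-t))
f=snap('scene','s22');snap('top','t22');snap('wrist','w22')
for z in(.13,.14):
  print([proj(f,np.r_[Rr@[-.036+a,b]+t,z]).round() for a in(-.005,.005) for b in(.09,-.09)])
E
```

```text
[ 0.21695907 -0.27916906 -1.78962447] [ 0.39462775 -0.31400236  0.258602  ] 0.008540205607226499 63.887168169021606 [-3.14094062e+00 -5.92351523e-04  1.50018084e+00] rack yaw err 0.0036845150973312257
rack frame [-0.03951584  0.0004656 ]
[array([258., 155.]), array([229., 132.]), array([255., 156.]), array([226., 133.])]
[array([258., 152.]), array([228., 129.]), array([255., 153.]), array([226., 130.])]
```

```bash
sed -i 's/(F,-.09,N\*.2+F\*.8,-.09))/(F,-.09,N*.2+F*.8,-.09),(N,-.09,N,.09))/' h.py; python3 - <<'E'
import h
from h import *
h.tc=np.array([.434,-.3174]);c,s=np.cos(-.0743),np.sin(-.0743);h.Rc=np.array([[c,-s],[s,c]])
f=load('s22')
for z in(.305,.318): free(f,[np.radians(90),-.0345,z],yc=0)
E
```

```text
theta 89.0 far [-0.0335  0.3095] near [-0.036   0.1595] yc,yaw [0.0009 0.0185] score -748.4 [123. 122.  66. 118. 109.  75. 135.]
theta 89.0 far [-0.0311  0.3113] near [-0.0337  0.1614] yc,yaw [0.005  0.0184] score -747.8 [123. 122.  66. 118. 109.  73. 136.]
```

The held board is upright (89°), bottom at z≈0.16, and 4 mm off the slot middle. I correct and lower it.

Call:
arm_command(commands=[[[3.5,-2,0],-0.003,1],[[0,0,-10],0,1],[[0,0,-15],0,1],[[0,0,-15],0,1],[[0,0,-15],0,1],[[0,0,-10],0,1],[[0,0,0],0,1],[[0,0,0],0,1]])

```text
clock: 28.6
position: [0.3983, -0.3168, 0.1941]
tool_rot: [-3.141, 0.0, 1.497]
force: [-0.2, -0.4, -1.7]
grip_width: 0.0091
finger_force: 63.8
```

```bash
python3 - <<'E'
import h
from h import *
o=bot.observe();print(o['force'],o['position'])
h.tc=np.array([.434,-.3174]);c,s=np.cos(-.0743),np.sin(-.0743);h.Rc=np.array([[c,-s],[s,c]])
print(h.Rc.T@(o['position'][:2]-h.tc))
f=snap('scene','s23')
free(f,[np.radians(89),-.031,.246],yc=0)
E
```

```text
[-0.24823779 -0.38023993 -1.68986521] [ 0.39833667 -0.31679717  0.19412394]
[-0.03560968 -0.00204618]
theta 91.2 far [-0.0307  0.2444] near [-0.0274  0.0944] yc,yaw [-0.0055 -0.0014] score -711.4 [115.  90.  16. 133. 138. 100. 120.]
```

Between the dowels, centred, with no contact force. I continue down.

Call:
arm_command(commands=[[[0,0,-12],0,1],[[0,0,-12],0,1],[[0,0,-12],0,1],[[0,0,-12],0,1],[[0,0,0],0,1],[[0,0,0],0,1]])

```text
clock: 29.25
position: [0.3981, -0.3168, 0.1458]
tool_rot: [-3.141, -0.0, 1.496]
force: [0.0, 0.1, -1.5]
grip_width: 0.0088
finger_force: 63.9
```

Call:
arm_command(commands=[[[0,0,-3],0,1],[[0,0,-3],0,1],[[0,0,0],0,1]])

```text
clock: 29.55
position: [0.3983, -0.3165, 0.1398]
tool_rot: [-3.142, -0.0, 1.497]
force: [0.7, -0.4, -1.5]
grip_width: 0.0089
finger_force: 63.8
```

Call:
arm_command(commands=[[[0,0,-2],0,1],[[0,0,-2],0,1],[[0,0,0],0,1]])

```text
clock: 29.85
position: [0.3982, -0.3166, 0.1358]
tool_rot: [-3.141, -0.0, 1.497]
force: [-0.7, -0.7, -2.0]
grip_width: 0.0086
finger_force: 63.9
```

Call:
arm_command(commands=[[[0,0,-2],0,1],[[0,0,0],0,1]])

```text
clock: 30.05
position: [0.3982, -0.3166, 0.1338]
tool_rot: [-3.141, -0.0, 1.497]
force: [0.6, -0.7, -2.1]
grip_width: 0.0083
finger_force: 63.8
```

Call:
arm_command(commands=[[[0,0,-2],0,1],[[0,0,0],0,1]])

```text
clock: 30.25
position: [0.3988, -0.3168, 0.1324]
tool_rot: [3.141, 0.0, 1.497]
force: [-0.5, 2.7, 8.7]
grip_width: 0.0086
finger_force: 65.5
```

Call:
arm_command(commands=[[[0,0,-1.5],0,1],[[0,0,0],0,1]])

```text
clock: 30.45
position: [0.3998, -0.3171, 0.1322]
tool_rot: [3.138, 0.0, 1.497]
force: [-1.8, 8.5, 37.4]
grip_width: 0.0088
finger_force: 69.9
```

Call:
arm_command(commands=[[[0,0,-1.5],0,1],[[0,0,0],0,1]])

```text
clock: 30.65
position: [0.4001, -0.3175, 0.1312]
tool_rot: [3.137, 0.001, 1.497]
force: [-3.6, 7.9, 46.0]
grip_width: 0.0089
finger_force: 73.6
```

It's on the rails. I ease the pressure, release gradually and rise.

Call:
arm_command(commands=[[[0,0,2],0,1],[[0,0,1.5],0,1],[[0,0,0],0,0.6],[[0,0,0],0,0.4],[[0,0,0],0,0.1],[[0,0,0],0,-0.3],[[0,0,0],0,-0.7],[[0,0,0],0,-0.7],[[0,0,10],0,-0.7],[[0,0,20],0,-0.7],[[0,0,30],0,-0.7],[[0,0,40],0,-0.7],[[0,0,30],0,-0.7],[[0,0,0],0,-0.7],[[0,0,0],0,-0.7]])

```text
clock: 32.15
position: [0.3985, -0.3166, 0.2632]
tool_rot: [3.14, 0.0, 1.497]
force: [0.2, 0.3, -0.0]
grip_width: 0.0725
finger_force: 0.0
```

```bash
python3 - <<'E'
import h
from h import *
o=bot.observe();print(o['force'],o['position'],o['grip_width'])
h.tc=np.array([.434,-.3174]);c,s=np.cos(-.0743),np.sin(-.0743);h.Rc=np.array([[c,-s],[s,c]])
f=snap('scene','s24')
for t in(80,90,100): free(f,[np.radians(t),-.031,.18],yc=0)
E
```

```text
[ 0.1986757   0.33720223 -0.02300078] [ 0.39848049 -0.31661197  0.26324693] 0.07249933823873649
theta 89.6 far [-0.0318  0.1791] near [-0.0329  0.0291] yc,yaw [0.0005 0.0115] score -814.8 [135. 127. 113. 110. 122. 131.  78.]
theta 89.3 far [-0.0293  0.1813] near [-0.0311  0.0313] yc,yaw [0.0029 0.0217] score -815.4 [133. 127. 117. 110. 123. 128.  77.]
theta 89.3 far [-0.0302  0.1803] near [-0.032   0.0304] yc,yaw [0.0013 0.0225] score -815.4 [133. 126. 117. 110. 123. 128.  77.]
```

The board stands upright in the −36 mm slot (bottom at z 0.030, 89° upright, centred), and the hand is clear above it. Handing in.

```bash
python3 -c "
from workcell import ticket
print(ticket.job_done())"
```

```text
the job is handed in; nothing more can be done
None
```

I put the white drawer front away on edge in the rack's −36 mm slot, let go and handed the job in at about 32 s; the hand-in returned no verdict. The last camera fit showed it upright at about 89° and centred, with its foot on the rails. The hand couldn't slant, so I tipped the board over the cabinet edge onto its near edge on the counter (board centre about 65–75 mm up) and gripped its far edge, not the near edge you specified.

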